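# Hold the loaded station's keeper arm open

### The arm

A 6-joint arm with a two-finger parallel gripper is mounted at the origin on a cart in front of the work surface, level with it; the furniture and walls round the work are solid. World frame = base frame: x ahead of the robot, y to its left, z up, the work surface at z = 0. Lengths are in mm, angles in rad, forces in N, time in s.
With the tool pointing down it reaches from about 250 to 775 mm from the base axis. Payload 4 kg.
Tool frame: the origin (TCP) lies at the very end of the fingers, on their centre line; the grasp point (between the pads) lies 19 mm behind it (r.grip_depth is the distance from the TCP to the grasp point, in mm); z points along the fingers, y is the line along which they close (so a half turn about z gives the same grasp; the last joint's range is limited). The gripper opens to 85 mm and grips with 20 to 120 N. Pads are 22 mm wide; open, the fingers measure 114 mm over their backs; the gripper's body (76 mm by 85 mm) begins 54 mm behind the grasp point. The pads swing forward as they close: fully open they stand 13 mm farther back than shut.
Start: joints at [-1.227, 0.087, 1.371, -0, 1.684, -0.103], TCP at [237.644, -496.027, 231.341] pointing down, gripper open.
Joint ranges: [-3.1, 3.1], [-0.76, 2.03], [0.27, 2.55], [-1.08, 4.22], [0.17, 2.65], [-2.57, 2.57]. Speed limits (rad/s): [2.79, 2.79, 3.14, 3.14, 3.14, 3.14].

### API

Orientations are given as a unit quaternion [w, x, y, z].
In Python, from bench import r gives the robot as it stands.
- The arm moves only by the tool shift_gripper, called after "Request:" as a command line: name --argument value ..., lists and objects as JSON in quotes. Schema: {"type":"object","properties":{"offsets":{"type":"array","items":{"type":"array","prefixItems":[{"type":"array","items":{"type":"number"},"minItems":3,"maxItems":3},{"type":"number"},{"type":"number"}],"minItems":3,"maxItems":3},"minItems":1,"maxItems":5},"only":{"type":"string"},"quiet":{"type":"boolean"},"lines":{"type":"string"}},"required":["offsets"],"additionalProperties":false}. offsets is a list of rows, 1 to 5 of them, each written [[dx, dy, dz], turn, opening]: dx, dy, dz in mm, then a turn about the tool's z in rad, then the finger opening in mm; each row is the pose to reach, as a shift and turn from the pose commanded when the call began, along the tool's axes at that moment; what a row does not reach only later rows make up. A row lasts 1/10 s, in which the tool goes at most 50 mm and 0.15 rad, less where a joint would pass 70% of its speed; a pose out of reach is approached as far as the arm can. The fingers move at their own pace and stop on an object; the grip force is fixed at half the most. Time passes only in rows, so rows that do not move let the fingers close. The tool returns the time, the measured TCP pose, the force, the opening and the grip force at its end. only (a regular expression) keeps the lines of the reply that match it, lines (a string "A,B") keeps lines A to B, and quiet returns only ok. Input that does not fit is refused with a message, and nothing moves.
- r.observe(): the state, without advancing time (a new reading comes with each control period).
- r.capture(name): name is "scene" or "top" or "wrist"; returns a dict with "frame" (480x640x3 uint8, red, green, blue), "fx", "fy", "cx", "cy" (pixels), "rvec" (rotation vector, rad) and "tvec" (3), from world to camera coordinates, as OpenCV has them; the wrist camera has in their place "T_tool_cam" (4x4, takes a point from camera to tool coordinates, whose origin is the TCP and whose axes are the flange's). Camera axes: x right, y down, z forward; pixel columns grow to the right and rows downward; lengths in mm; the calibration is good to about 2 mm. A picture is of the moment at which its call begins: read the wrist's pose just before it. There is no depth.
- r.sign_off(): hands the job in; it is judged then, once.
The state is a dict: "time": time; "joint_pos": joint angles; "qvel": joint speeds; "tau": joint torques, N m; "tcp_pos": TCP position; "ee_rot": TCP orientation; "contact_force": force on the tool from outside, world axes, zero at the start; "wrist_torque": the same for the moment, N m; "width": finger opening in mm; "grasp_force": force on a finger pad.
Only numpy, scipy, OpenCV 4.12 (cv2) and the standard library are available. Lean on these libraries where they do the work, as an engineer would, in place of code of your own. Each camera call takes 0.05 s, during which the arm holds its last target. There are 200 camera calls.

### The job

Two spring-arm stations stand on the bench, and only one has a specimen sitting in its seat cup. Swing the spring arm of that station off the specimen, away from you and all the way to its stop, and hold it there with the gripper: finish while still holding it, so that a colleague can lift the specimen out. Leave the other station's arm closed, and do not disturb the specimen or the loose things between the stations.

Things in the scene. Friction and masses are not known exactly. Their poses are not given: they have to be found in the camera images.
- specimen: Round hot-mounted specimen, a black cylinder 30 mm in diameter and 17 mm high, loose in the seat cup of one of the two stations (either one), under that station's arm. Origin at the centre of its underside; z up.
- keeper_1 (a joint): Swing arm of station 1, on a hinge with a vertical axis: 0 rad = closed (sprung home, arm over the seat), 1.0 rad = open against its stop. It grows anticlockwise seen from above, so that the finger post moves away from the robot. The torsion spring always pushes it shut: about 2.3 N at the post when closed, 5 N at the stop; let go, it snaps closed.
- post_1 (a point): Point on the axis of the upright round finger post at the free end of station 1's arm, at z = 0.078, good for gripping. The post is steel, 12 mm in diameter, plain from z = 0.049 to 0.092; the arm below it (two thin steel plates, 10 mm wide, with a 20 mm roller under the post) has its top at z = 0.046. The post moves with the arm, on a circle of radius 100 mm about pivot_1.
- pivot_1 (a point): Point on the hinge axis of station 1's arm, at the same height as post_1 (z = 0.078). The pivot body there is a drum 34 mm wide whose top is at z = 0.066.
- seat_1 (a point): Centre of the floor of station 1's seat (z = 0.013): a white cup 44 mm wide with a rim 4 mm high, 55 mm from the pivot on the line from pivot to post when the arm is closed. Both stations are alike: fixed grey-painted base plates 110 x 160 x 10 mm, turned up to 0.35 rad either way; with no turn the closed arm points to the robot's right (-y) from the pivot. Which number stands on the left varies.
- keeper_2 (a joint): Swing arm of station 2, on a hinge with a vertical axis: 0 rad = closed (sprung home, arm over the seat), 1.0 rad = open against its stop. It grows anticlockwise seen from above, so that the finger post moves away from the robot. The torsion spring always pushes it shut: about 2.3 N at the post when closed, 5 N at the stop; let go, it snaps closed.
- post_2 (a point): Point on the axis of the upright round finger post at the free end of station 2's arm, at z = 0.078, good for gripping. The post is steel, 12 mm in diameter, plain from z = 0.049 to 0.092; the arm below it (two thin steel plates, 10 mm wide, with a 20 mm roller under the post) has its top at z = 0.046. The post moves with the arm, on a circle of radius 100 mm about pivot_2.
- pivot_2 (a point): Point on the hinge axis of station 2's arm, at the same height as post_2 (z = 0.078). The pivot body there is a drum 34 mm wide whose top is at z = 0.066.
- seat_2 (a point): Centre of the floor of station 2's seat (z = 0.013): a white cup 44 mm wide with a rim 4 mm high, 55 mm from the pivot on the line from pivot to post when the arm is closed. Both stations are alike: fixed grey-painted base plates 110 x 160 x 10 mm, turned up to 0.35 rad either way; with no turn the closed arm points to the robot's right (-y) from the pivot. Which number stands on the left varies.
- loupe: Black stand magnifier, 38 mm in diameter, 38 mm high, loose on the bench; leave it alone. Origin at the centre of its underside.
- spare_mount_1: Black spare specimen mount, 30 mm in diameter, 20 mm high, loose on the bench, in no seat; leave it alone. Origin at the centre of its underside.
- spare_mount_2: Black spare specimen mount, 30 mm in diameter, 17 mm high, loose on the bench, in no seat; leave it alone. Origin at the centre of its underside.

How it is judged (in metres and radians):
At the end, for the whole second after the job is handed in: The specimen still sits in its seat (centre within 12 mm); the arm over that seat is swung open to at least 0.95 rad (stop at 1.0) with the gripper's fingers pressing on it with more than 1.5 N; the other arm is closed (under 0.08 rad) (((horizontal distance between specimen and seat_1 below 0.012 m and value of joint keeper_1 above 0.95 rad and contact force between the fingers and keeper_1 above 1.5 N and value of joint keeper_2 below 0.08 rad) or (horizontal distance between specimen and seat_2 below 0.012 m and value of joint keeper_2 above 0.95 rad and contact force between the fingers and keeper_2 above 1.5 N and value of joint keeper_1 below 0.08 rad))); the arm keeps its last pose, push and grip.
It fails at once if the specimen is knocked out of its seat (distance of specimen from where it was at the start of the episode above 0.015 m or angle between specimen's own z axis and vertical above 0.4 rad).
It fails at once if the empty station's arm is swung open ((horizontal distance between specimen and seat_1 above 0.05 m and value of joint keeper_1 above 0.3 rad) or (horizontal distance between specimen and seat_2 above 0.05 m and value of joint keeper_2 above 0.3 rad)).
It fails at once if a loose thing between the stations is pushed away or knocked over (distance of any of loupe, spare_mount_1, spare_mount_2 from where it was at the start of the episode above 0.03 m or angle between any of loupe, spare_mount_1, spare_mount_2's own z axis and vertical above 0.5 rad).
It also fails if it takes over 32 s, if anything falls off the work surface, if the arm or the gripper's body presses on something with over 40 N, if the wrist force passes 120 N, or if a joint passes its speed limit or range.

## Working session

There is one attempt and no reset: what is moved stays moved. The work goes in short steps, Python scripts to look and compute and a tool call to move; the robot and the scene stay as the last step left them, time stands still between calls to the robot, and variables do not carry over. Pictures are saved under pics/ and viewed, at most 10 in all, crops included, and the job is handed in when it is done.

```bash
mkdir -p pics; ls
```

Run:
```python
from bench import r
import cv2
for n in ("scene","top"):
    c=r.capture(n); cv2.imwrite(f"pics/{n}1.png",c["frame"][:,:,::-1]); print(n,{k:v for k,v in c.items() if k!="frame"})
o=r.observe(); print(o)
```

```text
bench.py
pics
scene {'fx': 485.1912156164834, 'fy': 485.1912156164834, 'cx': 330.00709264626465, 'cy': 235.22520406732167, 'rvec': array([ 0.97416796, -2.37462978,  1.12673593]), 'tvec': array([397.69030126, 278.96018133, 906.02859703])}
top {'fx': 484.0146325119944, 'fy': 484.0146325119944, 'cx': 323.5904769107476, 'cy': 244.2037280750912, 'rvec': array([ 2.11685486, -2.16631833,  0.15004175]), 'tvec': array([ 24.94732021, 523.28073437, 881.76654826])}
{'time': 0.1, 'joint_pos': array([-1.22707711e+00,  8.78946136e-02,  1.37219060e+00,  1.92000333e-05,
        1.68363084e+00, -1.03082735e-01]), 'qvel': array([ 0.00015378, -0.00423031, -0.00354755,  0.00043648,  0.00096154,
       -0.000675  ]), 'tau': array([ 2.12794366e-03, -3.53015363e+01, -3.14218926e+01,  1.02536774e-04,
        7.87470723e-03, -2.60249912e-06]), 'tcp_pos': array([ 237.49119275, -495.54314727,  230.20443686]), 'ee_rot': array([-1.05516845e-03,  9.75148827e-01,  2.21548277e-01, -1.17962620e-04]), 'contact_force': array([-0.0222264 , -0.60019052,  0.16004052]), 'wrist_torque': array([ 0.02977156, -0.00818669,  0.00938234]), 'grasp_force': 0.0, 'width': 85.90311805588698}
```

View pics/scene1.png

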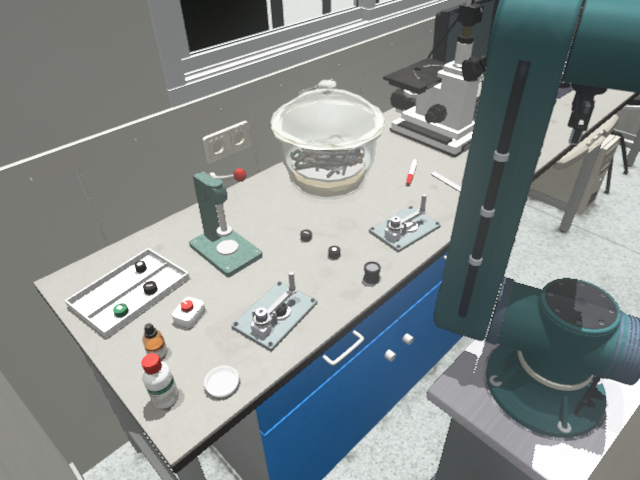

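View pics/top1.png

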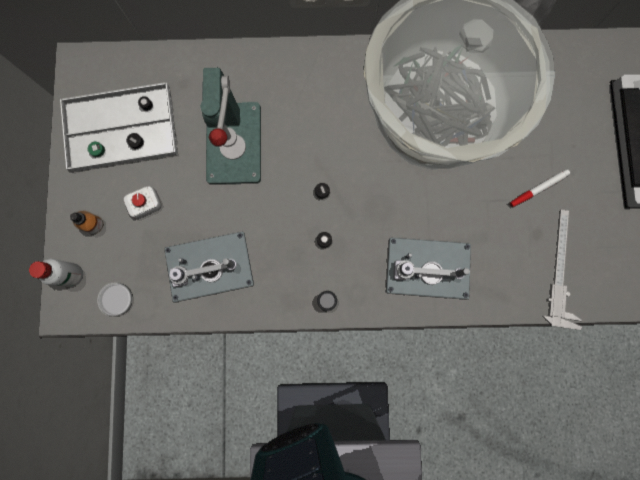

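The scene view shows the left station at about (275,313) with something black in its cup, and the right one at about (405,228) with a white cup. In the top view the stations are at about (209,268) and (429,268), and the loose objects at (322,190), (324,240) and (325,300). I'll zoom in next.

Run:
```python
import cv2,numpy as np
t=cv2.imread("pics/top1.png")
s=[cv2.resize(t[225:310,a:a+100],None,fx=4,fy=4,interpolation=cv2.INTER_CUBIC) for a in (160,380)]
s2=cv2.imread("pics/scene1.png")
s+=[]
q=[cv2.resize(s2[b:b+65,a:a+100],None,fx=4,fy=4,interpolation=cv2.INTER_CUBIC) for a,b in ((225,270),(355,185))]
cv2.imwrite("pics/crop1.png",np.vstack([np.hstack(s),np.hstack(q)])[:600])
```

```text
(no output)
```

View pics/crop1.png

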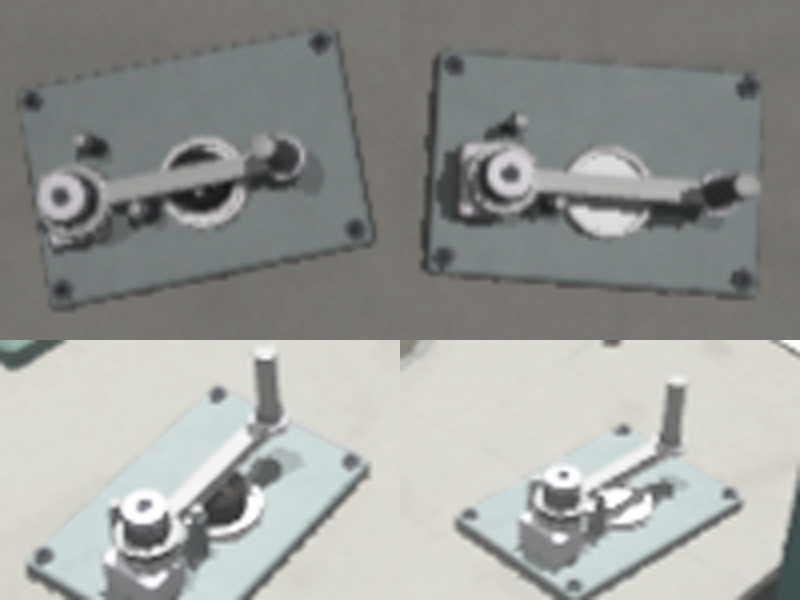

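The top row of the crop shows that the left station's cup holds the black specimen at px (209,270) and that the right cup is empty and white. In the left top view the post top is at (225.8,261.8), its base near (231,264), and the drum centre at (175,274.5). The post top in the scene view is at (291,272.5).

Create h.py:
```python
import numpy as np,cv2
from bench import r
from scipy.spatial.transform import Rotation as R
CAL={}
def cam(n):
    if n not in CAL: CAL[n]=r.capture(n)
    return CAL[n]
def ray(n,p):
    c=cam(n);M=cv2.Rodrigues(c["rvec"])[0];return -M.T@c["tvec"],M.T@np.array([(p[0]-c["cx"])/c["fx"],(p[1]-c["cy"])/c["fy"],1])
def onz(n,p,z):
    o,d=ray(n,p);return o+d*(z-o[2])/d[2]
def tri(a,b):
    (o1,d1),(o2,d2)=ray("top",a),ray("scene",b)
    s=np.linalg.lstsq(np.c_[d1,-d2],o2-o1,rcond=None)[0];A=o1+s[0]*d1;B=o2+s[1]*d2
    return (A+B)/2,np.linalg.norm(A-B)
```

Run:
```python
from h import *
np.set_printoptions(precision=1,suppress=True)
T=lambda x,y:(160+x/4-.4,225+y/4-.4)
S=lambda x,y:(225+x/4-.4,270+(y-340)/4-.4)
pt=onz("top",T(263,147),92);print("post",pt,onz("scene",S(265,352),92),tri(T(263,147),S(265,352)))
print("pivot",onz("top",T(61,197),66),onz("scene",S(147,503),66),tri(T(61,197),S(147,503)))
print("base of post",onz("top",T(285,158),30))
b=np.array([onz("top",T(*p),10) for p in ((32,100),(320,42),(355,230),(62,290))]);print(b)
print("cup",onz("top",T(204,182),17))
print("loose",*[onz("top",p,z) for p,z in (((322,190),20),((324,240),20),((325,300),38))])
for c in ((-48+0,0),): pass
```

```text
post [489.1 188.5  92. ] [488.3 188.1  92. ] (array([488.8, 188.2,  91.9]), np.float64(0.7950477226495432))
pivot [471.2 286.5  66. ] [470.2 284.9  66. ] (array([470.5, 285.6,  66.7]), np.float64(1.7957021384022263))
base of post [490.8 191.   30. ]
[[524.5 319.5  10. ]
 [550.  178.   10. ]
 [457.1 160.7  10. ]
 [431.3 302.7  10. ]]
cup [481.5 232.8  17. ]
loose [634.6  13.7  20. ] [534.7  12.   20. ] [418.2  12.6  38. ]
```

Create rem.py:
```python
import sys
from h import *
# remaining shift in tool axes to world x y z and closing-axis angle (deg)
x,y,z,a=map(float,sys.argv[1:5]);o=r.observe();w=o["ee_rot"]
M=R.from_quat(np.roll(w,-1)).as_matrix();ya=np.degrees(np.arctan2(M[1,1],M[0,1]))
print("t",round(o["time"],2),"tcp",o["tcp_pos"].round(1),"q",o["joint_pos"].round(2),"yaw",ya.round(1),"F",o["contact_force"].round(1),"w",round(o["width"],1),"g",round(o["grasp_force"],1))
print("need",(M.T@(np.array([x,y,z])-o["tcp_pos"])).round(1),"turn",round(-np.radians((a-ya+180)%360-180),3))
```

```text
(no output)
```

Request:
shift_gripper --offsets '[[[35,-34,0],-0.12,85],[[70,-68,0],-0.24,85],[[105,-102,0],-0.36,85],[[140,-136,0],-0.48,85],[[175,-170,0],-0.6,85]]'

```text
time: 0.7
tcp_pos: [322.2, -265.2, 231.1]
ee_rot: [0.0, 0.865, 0.502, 0.0]
contact_force: [1.7, 0.4, 0.0]
width: 85.0
grasp_force: 0.0
```

```bash
python3 rem.py 489 188.3 180 39
```

```text
t 0.7 tcp [ 322.2 -265.2  231.1] q [-0.83 -0.21  1.66  0.    1.7  -0.31] yaw -29.8 F [1.7 0.4 0. ] w 85.0 g 0.0
need [476.5 -80.5  51.2] turn -1.201
```

Request:
shift_gripper --offsets '[[[48,-8,4],-0.12,85],[[96,-16,8],-0.24,85],[[144,-24,12],-0.36,85],[[192,-32,16],-0.48,85],[[240,-40,20],-0.6,85]]'

```text
time: 1.2
tcp_pos: [407.7, -37.3, 211.3]
ee_rot: [0.0, 0.678, 0.735, 0.0]
contact_force: [0.6, -0.8, 1.2]
width: 84.8
grasp_force: 0.0
```

```bash
python3 rem.py 489 188.3 180 39
```

```text
t 1.2 tcp [407.7 -37.3 211.3] q [-0.23 -0.23  1.71 -0.    1.66 -0.31] yaw 4.6 F [ 0.6 -0.8  1.2] w 84.8 g 0.0
need [218.3  99.3  31.3] turn -0.6
```

Request:
shift_gripper --offsets '[[[44,20,6],-0.12,85],[[88,40,12],-0.24,85],[[131,60,18],-0.36,85],[[175,80,24],-0.48,85],[[218,99,31],-0.6,85]]'

```text
time: 1.7
tcp_pos: [489.9, 187.8, 180.0]
ee_rot: [0.0, 0.43, 0.903, -0.0]
contact_force: [0.4, -1.0, 0.9]
width: 84.8
grasp_force: 0.0
```

Request:
shift_gripper --offsets '[[[0,0,0],0,85],[[0,0,0],0,85]]'

```text
time: 1.9
tcp_pos: [489.2, 186.3, 179.3]
ee_rot: [-0.001, 0.432, 0.902, -0.001]
contact_force: [-0.5, -0.4, -0.7]
width: 85.0
grasp_force: 0.0
```

```bash
python3 rem.py 489 188.3 59 39
```

Run:
```python
from h import *
o=r.observe();c=r.capture("wrist");cv2.imwrite("pics/w1.png",c["frame"][:,:,::-1]);print(c["fx"],c["cx"],c["cy"],c["T_tool_cam"])
M=R.from_quat(np.roll(o["ee_rot"],-1)).as_matrix()
T=np.array(c["T_tool_cam"])
for P in ((489,188.3,92),(489,188.3,49),(470.7,286,66)):
    p=T[:3,:3].T@(M.T@(np.array(P)-o["tcp_pos"])-T[:3,3]);print(P,p[:2]/p[2]*c["fx"]+[c["cx"],c["cy"]],p[2])
```

```text
t 1.9 tcp [489.2 186.3 179.3] q [ 0.26  0.05  1.52 -0.    1.58 -0.42] yaw 38.8 F [-0.5 -0.4 -0.7] w 85.0 g 0.0
need [  1.6   1.5 120.3] turn -0.003
415.4848153908988 327.7152074836876 237.06634574598104 [[-1.11293723e-03 -9.62035885e-01 -2.72920717e-01  6.91319245e+01]
 [ 9.99998961e-01 -8.20537507e-04 -1.18550746e-03 -7.74458801e-01]
 [ 9.16559034e-04 -2.72921752e-01  9.62035798e-01 -1.43042348e+02]
 [ 0.00000000e+00  0.00000000e+00  0.00000000e+00  1.00000000e+00]]
(489, 188.3, 92) [331.9285798  240.61644805] 239.98589652753193
(489, 188.3, 49) [331.52239105 222.78794584] 281.3577500419673
(470.7, 286, 66) [412.91295444  83.05629642] 240.96240932560627
```

View pics/w1.png

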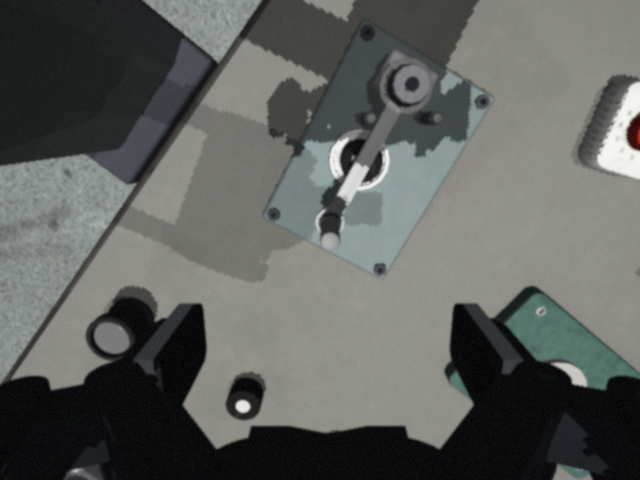

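The wrist view shows the post top at (330,241), against a prediction of (332,241). The drum is at (409,85), against a predicted (413,83). The position estimate holds, so I'll descend.

Request:
shift_gripper --offsets '[[[1,1,35],0,85],[[1,1,70],0,85],[[1,1,100],0,85],[[1,1,119],0,85],[[1,1,119],0,85]]'

```text
time: 2.45
tcp_pos: [487.2, 184.6, 58.4]
ee_rot: [-0.002, 0.434, 0.901, -0.002]
contact_force: [-1.1, 0.0, 0.7]
width: 85.5
grasp_force: 0.0
```

```bash
python3 rem.py 489 188.3 59 39
```

```text
t 2.45 tcp [487.2 184.6  58.4] q [ 0.25  0.13  1.68 -0.    1.34 -0.42] yaw 38.6 F [-1.1  0.   0.7] w 85.5 g 0.0
need [ 1.8  3.7 -0.6] turn -0.008
```

Request:
shift_gripper --offsets '[[[2,3,0],0,85],[[2,3,0],0,40],[[2,3,0],0,0],[[2,3,0],0,0],[[2,3,0],0,0]]'

```text
time: 2.95
tcp_pos: [491.3, 190.5, 62.0]
ee_rot: [0.001, 0.433, 0.902, 0.0]
contact_force: [0.3, -0.1, 0.3]
width: 27.6
grasp_force: 0.0
```

Request:
shift_gripper --offsets '[[[0,0,0],0,0],[[0,0,0],0,0],[[0,0,0],0,0]]'

```text
time: 3.25
tcp_pos: [490.7, 189.6, 61.7]
ee_rot: [0.0, 0.433, 0.902, -0.001]
contact_force: [-2.2, -3.6, 4.9]
width: 10.1
grasp_force: 58.4
```

```bash
python3 rem.py 489 188.3 59 39
```

```text
t 3.25 tcp [490.7 189.6  61.7] q [ 0.26  0.13  1.67 -0.    1.34 -0.41] yaw 38.7 F [-2.2 -3.6  4.9] w 10.1 g 58.4
need [ 0.1 -2.2  2.7] turn -0.005
```

Request:
shift_gripper --offsets '[[[-4,9,0],0,0],[[-8,18,0],0,0],[[-10,28,0],0,0],[[-12,38,0],0,0],[[-12,48,0],0,0]]'

```text
time: 3.75
tcp_pos: [536.6, 209.1, 61.6]
ee_rot: [0.001, 0.433, 0.902, -0.002]
contact_force: [-2.6, -8.2, 4.7]
width: 10.2
grasp_force: 59.0
```

```bash
python3 rem.py 563 248 59 39
```

```text
t 3.75 tcp [536.6 209.1  61.6] q [ 0.28  0.24  1.54 -0.    1.36 -0.4 ] yaw 38.7 F [-2.6 -8.2  4.7] w 10.2 g 59.0
need [13.8 45.   2.4] turn -0.005
```

Request:
shift_gripper --offsets '[[[1,10,0],0,0],[[2,20,0],0,0],[[4,30,0],0,0],[[8,39,0],0,0],[[12,47,0],0,0]]'

```text
time: 4.25
tcp_pos: [566.7, 246.2, 61.7]
ee_rot: [0.003, 0.433, 0.902, -0.003]
contact_force: [-0.2, -23.7, 6.4]
width: 9.9
grasp_force: 59.5
```

```bash
python3 rem.py 563 248 59 39
```

```text
t 4.25 tcp [566.7 246.2  61.7] q [ 0.32  0.32  1.43 -0.01  1.38 -0.35] yaw 38.7 F [ -0.2 -23.7   6.4] w 9.9 g 59.5
need [ 3.8 -1.7  2.7] turn -0.005
```

Request:
shift_gripper --offsets '[[[1,2,0],0,0],[[1,2,0],0,0],[[1,2,0],0,0]]'

```text
time: 4.55
tcp_pos: [566.7, 245.5, 61.6]
ee_rot: [0.002, 0.434, 0.901, -0.005]
contact_force: [-1.7, -18.5, 6.5]
width: 9.8
grasp_force: 59.5
```

```bash
python3 rem.py 563 248 59 39
```

```text
t 4.55 tcp [566.7 245.5  61.6] q [ 0.32  0.33  1.43 -0.01  1.39 -0.35] yaw 38.6 F [ -1.7 -18.5   6.5] w 9.8 g 59.5
need [ 4.2 -1.3  2.6] turn -0.007
```

Request:
shift_gripper --offsets '[[[1,2,0],0,0],[[2,3,0],0,0],[[2,3,0],0,0],[[2,3,0],0,0]]'

```text
time: 4.95
tcp_pos: [566.8, 245.9, 61.6]
ee_rot: [0.002, 0.434, 0.901, -0.009]
contact_force: [-4.9, -25.1, 8.5]
width: 10.3
grasp_force: 60.3
```

```bash
python3 rem.py 563 248 59 39
```

Run:
```python
from h import *
a=cam("wrist")["frame"];b=cam("top")["frame"][160:320,140:340];s=cam("scene")["frame"][240:360,200:350]
b=cv2.resize(b,(400,320));s=cv2.resize(s,(400,320));a=cv2.resize(a,(370,278))
im=np.zeros((600,800,3),np.uint8);im[:320,:400]=b;im[:320,400:]=s;im[322:,:370]=a
cv2.imwrite("pics/end1.png",im[:,:,::-1])
```

```text
t 4.95 tcp [566.8 245.9  61.6] q [ 0.33  0.33  1.43 -0.02  1.39 -0.34] yaw 38.5 F [ -4.9 -25.1   8.5] w 10.3 g 60.3
need [ 4.1 -1.6  2.5] turn -0.008
```

View pics/end1.png

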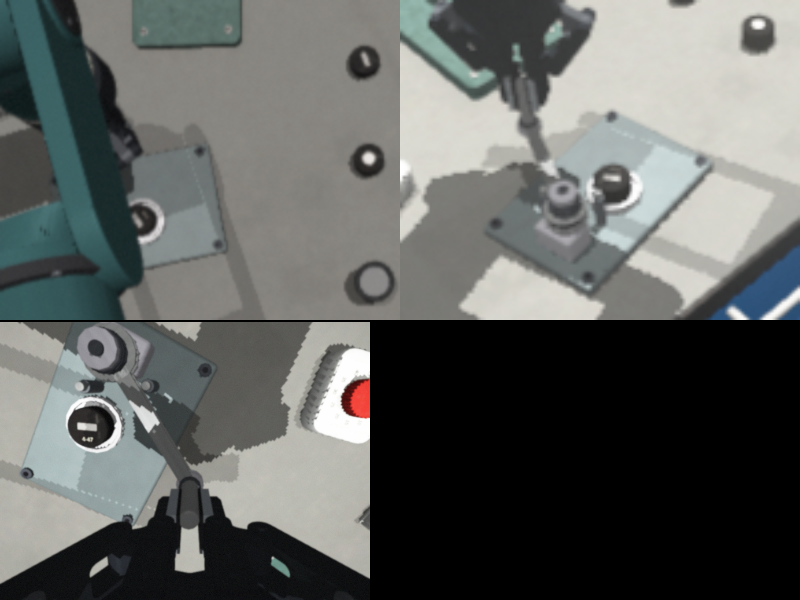

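The wrist view (lower left) shows the post held between the pads at about (188,500), the arm against its stop pin at about (150,385), and the specimen in its cup at (93,425). The loose things have not moved. The extra push raised the force from about 19 N to 25 N with under 0.5 mm of motion, so the arm is at its stop.

```bash
python3 -c "
from bench import r
print(r.sign_off())"
```

```text
the job is handed in; nothing more can be done
None
```

I swung the left station's arm (the one with the specimen) open to its stop and handed the job in with the gripper still holding the post at about 60 N. In the last picture the specimen was in its cup and the loose things had not moved; I never touched the other station. The judge's result was not shown.

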